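Clear the candle off the keepsake box and hold its lid open at 60 degrees

ROBOT

A 6-joint arm with a two-finger parallel gripper is mounted at the origin on the work surface. World frame = base frame: x ahead of the robot, y to its left, z up, the work surface at z = 0. Lengths are in mm, angles in rad, forces in N, time in s.
With the tool pointing down it reaches from about 350 to 775 mm from the base axis. Payload 7.3 kg.
Tool frame: the origin (TCP) lies at the very end of the fingers, on their centre line; the grasp point (between the pads) lies 19 mm behind it (bot.grip_point_offset is the distance from the TCP to the grasp point, in mm); z points along the fingers, y is the line along which they close (so a half turn about z gives the same grasp; the last joint's range is limited). The gripper opens to 92 mm and grips with 3 to 60 N. Pads are 19 mm wide; open, the fingers measure 130 mm over their backs; the gripper's body (75 mm by 190 mm) begins 47 mm behind the grasp point.
Start: joints at [1.04, 0.342, 1.524, -0, 1.275, -0.146], TCP at [197.059, 486.634, 226.741] pointing down, gripper open.
Joint ranges: [-2.53, 2.53], [-0.77, 2.02], [0.04, 2.7], [-1, 4.14], [0.28, 2.66], [-3.11, 3.11]. Speed limits (rad/s): [2.57, 2.57, 3.14, 3.14, 3.14, 3.14].

INTERFACE

Orientations are given as [roll, pitch, yaw] about the fixed x, y, z axes, in that order (R = Rz(yaw) Ry(pitch) Rx(roll)).
In Python, from plant import bot gives the robot as it stands. The module is installed in compiled form; this text tells all that it offers.
- The arm moves only by the shell command python3 -m jog 'ROWS' [OPENING]. ROWS is JSON, a list of rows, each a list of 6 numbers: the shift along the tool's x, y, z in mm, then the turn, a rotation vector about the tool's x, y, z in rad. In form: [[dx, dy, dz, rx, ry, rz], ...]. A call has 1 to 12 rows; each row shifts and turns the commanded pose from where the row before left it, along the tool's axes as they then stand; what a row does not reach is not made up. A row lasts 1/10 s, in which the tool goes at most 50 mm and 8.59 degrees, less where a joint would pass 70% of its speed; a pose out of reach is approached as far as the arm can. A call with a gripper value outside its range is refused whole. OPENING is the opening in per cent of the stroke, from 0 (shut) to 100 (fully open), set as the call begins (- or left out, the last holds). The fingers move at their own pace and stop on an object; the grip force is fixed at half the most. Time passes only in rows, so rows that do not move let the fingers close. It gives the time, the measured TCP pose, the force, the opening and the grip force at its end, in the units of the state.
- bot.get_obs(): the state, without advancing time (a new reading comes with each control period).
- bot.capture(name): name is "side" or "top" or "wrist"; returns the picture (384x512x3 uint8, red, green, blue); there is no depth.
- bot.camera_model(name): a dict with "fx", "fy", "cx", "cy" (pixels), "dist_coeffs" ([k1, k2, p1, p2, k3] as OpenCV has them; the pictures are not rectified), "position" and "orientation" of the camera in the world; the wrist camera has in their place "T_tool_cam" (4x4, takes a point from camera to tool coordinates, whose origin is the TCP and whose axes are the flange's). Camera axes: x right, y down, z forward; pixel columns grow to the right and rows downward; lengths in mm; the calibration is good to about 2 mm. A picture is of the moment at which its call begins: read the wrist's pose just before it. camera_model takes no time and is no camera call.
- bot.close_job(): hands the job in; it is judged then, once.
Trained networks look in the newest picture that a camera, given by its name, has taken for a name from the list of things; names that differ only in an ending like _2 or _b are one class to them, and where a whole thing is asked for, a point or a joint stands for the part that bears it (a point fixed in the world has none). Each returns a list of dicts, best first, with "p" (0 to 1); they miss things now and then, are a little off and sometimes report something else, mostly with a low value. They report only what shows in the picture. A call takes as long as a camera call. They do not tell look-alikes from the thing itself.
- bot.outline_of(target, camera): "mask" (384x512 bool, what is visible of it) and "pixel" ([column, row] in pixels, amid what is visible of it).
The state is a dict: "time": time; "joint_positions": joint angles; "dq": joint speeds; "tau": joint torques, N m; "tool_pos": TCP position; "tcp_rot": TCP orientation; "contact_force": force on the tool from outside, world axes, zero at the start; "moment": the same for the moment, N m; "grip_width": finger opening in mm; "finger_force": force on a finger pad.
Only numpy, scipy, OpenCV 4.12 (cv2) and the standard library are available. Lean on these libraries where they do the work, as an engineer would, in place of code of your own. Each camera call takes 0.05 s, during which the arm holds its last target. There are 200 camera calls.

TASK

I need to look inside the wooden keepsake box on the hall console, but a candle is standing on its lid: stand that candle upright in the empty brass candle dish, setting it down rather than dropping it, and let go of it. Then raise the lid, which falls shut by itself, to 60 degrees from closed and keep holding it there with the gripper: finish while holding it, do not let go. Leave everything else on the console where it stands.

Things in the scene. Friction and masses are not known exactly. Their poses are not given: they have to be found in the camera images.
- chest: dark wooden keepsake box without its lid, 150 (x) x 200 (y) x 85 mm high, fixed to the console; origin at the centre of its underside on the console, z up; its front (the lid's opening side) faces its own -x, roughly towards the robot. With the closed lid it is 97.5 mm high.
- lid (a joint): angle of the box's lid, rad: 0 closed, growing as the front edge rises, stop at 1.75 (60 degrees = 1.047). The lid is a wooden board 152 x 204 x 12 mm, about 0.3 kg, hinged along the top of the box's far (+x) rim; its weight and a weak spring close it from every angle, so it falls shut when let go. About 2 N up at the knob raises it from closed, less further up.
- lid_knob (a point): centre of the 26 mm brass ball knob on a 10 mm thick stem standing out level from the middle of the lid's front edge; lid closed: 91.5 mm above the console, 35 mm in front of the lid's edge, 37 mm in front of the box, space free all round. It turns with the lid. Pinched from both sides (along the box's y) the ball pivots between the pads while the gripper keeps pointing down.
- lid_hinge (a point): middle of the lid's hinge line, 85.5 mm above the console; the hinge line runs along the box's y axis. Closed, the knob's centre lies 187 mm along the box's -x and 6 mm above this point; the knob's centre circles about this line. The axes turn with the lid.
- candle: unlit cream pillar candle, upright cylinder of diameter 44 mm and height 75 mm (plus an 8 mm wick), about 0.11 kg, loose, standing on the closed lid; origin at the centre of its underside, z along its axis.
- dish: the empty brass candle dish, round, 100 mm outside diameter, rim 10 mm high, flat floor 4 mm above the console and about 86 mm across; fixed; origin at the centre of its underside.
- candle_2: the other candle, thicker and taller (diameter 54 mm, height 115 mm), loose, standing in the second, like brass dish (dish not listed, same size); leave it alone; origin at the centre of its underside.
- pyramid: wooden four-sided pyramid ornament, base about 59 mm square, 80 mm high, loose; leave it alone; origin at the centre of its base.
- pyramid_2: smaller wooden pyramid ornament, base about 51 mm square, 65 mm high, loose; leave it alone; origin at the centre of its base.
- bud_vase: small off-white clay vase, 80 mm in diameter, 100 mm high, loose; leave it alone; origin at the centre of its underside.
- matchbox: cardboard matchbox 56 x 36 x 16 mm, lying flat, loose; leave it alone; origin at the centre of its underside.
There are look-alikes about, which are no part of the job. Leave any red look-alike of the candle alone. Leave any white look-alike of the dish alone.

How it is judged:
By the outcome, as a careful person would: the job done as asked, in the order asked, and still so for the second after the job is handed in, while the arm keeps its last pose, push and grip.
It also fails if it takes over 56 s, if anything falls off the work surface, if the arm or the gripper's body presses on something with over 40 N, if the wrist force passes 120 N, or if a joint passes its speed limit or range.

## Working session

There is one attempt and no reset: what is moved stays moved. The work goes in short steps, Python scripts to look and compute and a shell command to move; the robot and the scene stay as the last step left them, time stands still between calls to the robot, and variables do not carry over. Pictures are saved under pics/ and viewed, at most 10 in all, crops included, and the job is handed in when it is done.

```bash
mkdir -p pics; cat > h.py <<'E'
import numpy as np, cv2
from scipy.spatial.transform import Rotation as R
from plant import bot
def cam(name, obs=None):
    m=bot.camera_model(name)
    K=np.array([[m['fx'],0,m['cx']],[0,m['fy'],m['cy']],[0,0,1.]]); d=np.array(m['dist_coeffs'],float)
    if name=='wrist':
        o=obs or bot.get_obs(); T=np.eye(4); T[:3,:3]=R.from_euler('xyz',o['tcp_rot']).as_matrix(); T[:3,3]=o['tool_pos']
        T=T@np.array(m['T_tool_cam']); return K,d,T[:3,3],T[:3,:3]
    q=np.array(m['orientation'],float)
    Rm=q if q.shape==(3,3) else (R.from_euler('xyz',q).as_matrix() if q.size==3 else R.from_quat(q).as_matrix())
    return K,d,np.array(m['position'],float),Rm
def onplane(c,px,z):
    K,d,p,Rm=c; u=cv2.undistortPoints(np.array(px,float).reshape(-1,1,2),K,d).reshape(-1,2)
    r=np.c_[u,np.ones(len(u))]@Rm.T; return p+r*((z-p[2])/r[:,2])[:,None]
def proj(c,P):
    K,d,p,Rm=c; q=(np.array(P,float).reshape(-1,3)-p)@Rm
    return cv2.projectPoints(q,np.zeros(3),np.zeros(3),K,d)[0].reshape(-1,2)
def snap(name):
    o=bot.get_obs(); im=bot.capture(name); return cam(name,o),im
E
cat > a.py <<'E'
from h import *
print(bot.camera_model('side')['orientation'],bot.camera_model('top')['position'],bot.camera_model('side')['position'])
print(bot.get_obs())
ims=[]
for n in ['top','side']:
    c,im=snap(n); cv2.imwrite(f'pics/{n}1.png',im[:,:,::-1]); ims.append(im)
    for t in ['chest','lid','lid_knob','candle','dish','pyramid','bud_vase','matchbox']:
        for r in bot.outline_of(t,n):
            ys,xs=np.where(r['mask'])
            print(n,t,round(r['p'],2),np.round(r['pixel']),xs.min(),xs.max(),ys.min(),ys.max(),im[r['mask']].mean(0).round(), np.round(onplane(c,r['pixel'],0)[0]))
E
python3 a.py
```

```text
[-2.31256196 -0.01372228 -0.71725079] [ 463.10270303   -2.11125072 1222.28161844] [ 145.67833031 -446.61989675  624.90412143]
{'time': 0.0, 'joint_positions': array([ 1.03999598e+00,  3.42701529e-01,  1.52500593e+00, -1.02327441e-05,
        1.27540585e+00, -1.46020227e-01]), 'dq': array([-0.00104562, -0.00032349, -0.00098733, -0.00150482,  0.00014557,
       -0.00014312]), 'tau': array([-2.85926275e-03, -4.31247926e+01, -2.44216686e+01,  7.15565588e-02,
        5.60635119e-02, -8.05977766e-05]), 'tool_pos': array([196.84638011, 486.26254166, 226.05983703]), 'tcp_rot': array([-3.14008676e+00, -2.11576975e-04,  2.75681536e+00]), 'contact_force': array([0.5222086 , 0.45013381, 0.35791634]), 'moment': array([ 0.03800917, -0.00262965, -0.03681443]), 'finger_force': 0.0, 'grip_width': 91.9121878379061}
top chest 0.98 [283. 182.] 236 336 140 232 [99. 57. 35.] [574. -81.   0.]
top lid 0.71 [285. 182.] 237 335 142 231 [97. 55. 34.] [574. -88.   0.]
top lid 0.62 [285. 183.] 236 336 140 232 [99. 58. 35.] [573. -86.   0.]
top lid_knob 0.65 [285. 179.] 236 335 141 232 [98. 57. 35.] [581. -86.   
[... 1350 characters left out ...]
2. 145.] 148 173 121 164 [110.  97.  61.] [527. 427.   0.]
side candle 0.37 [302. 162.] 290 318 144 175 [127. 109.  85.] [793.  84.   0.]
side dish 0.72 [378. 328.] 349 403 303 354 [179. 154.  39.] [ 530. -360.    0.]
side dish 0.63 [292. 362.] 264 321 336 383 [180. 183. 178.] [ 364. -299.    0.]
side pyramid 0.78 [392. 266.] 374 404 253 284 [88. 47. 20.] [ 673. -297.    0.]
side pyramid 0.73 [230. 145.] 218 242 126 154 [92. 49. 21.] [685. 293.   0.]
side bud_vase 0.68 [375. 328.] 349 403 303 355 [177. 152.  39.] [ 526. -358.    0.]
side bud_vase 0.56 [306. 162.] 290 319 144 174 [128. 111.  86.] [804.  80.   0.]
side matchbox 0.82 [181. 216.] 170 195 208 229 [151. 107.  53.] [405. 127.   0.]
```

```bash
python3 - <<'E'
import cv2,numpy as np
a=cv2.imread('pics/top1.png')[80:300,190:430]; b=cv2.imread('pics/side1.png')[150:384,210:430]
a=cv2.resize(a,(400,366),interpolation=2);b=cv2.resize(b,(390,366),interpolation=2)
cv2.imwrite('pics/c1.png',np.hstack([a,b]))
E
```

```text
(no output)
```

View pics/c1.png

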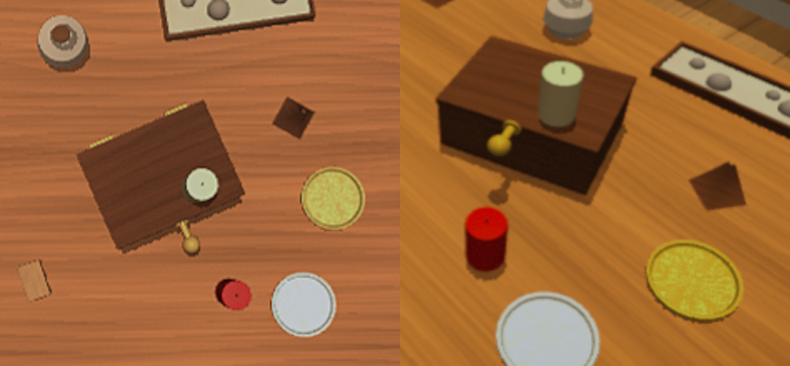

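```bash
python3 - <<'E'
from h import *
ct,cs=cam('top'),cam('side')
f=lambda x,y:(190+x*.6,80+y*.601)
g=lambda x,y:(210+(x-400)*.564,150+y*.639)
cor=onplane(ct,[f(78,155),f(205,101),f(244,192),f(122,248)],97.5); print('rear L,R front R,L',cor.round())
v=cor[0]-cor[1]; print('len',np.linalg.norm(v),'yaw',np.arctan2(-v[0],v[1]), np.linalg.norm(cor[1]-cor[2]))
print('side corners',onplane(cs,[g(491,38),g(635,78),g(590,165),g(440,98)],97.5).round())
print('knob top',onplane(ct,[f(191,245)],91.5).round(1),'side',onplane(cs,[g(500,144)],91.5).round(1))
print('candle top',onplane(ct,[f(202,184)],172.5).round(1),'side',onplane(cs,[g(562,73)],172.5).round(1))
print('dish top',onplane(ct,[f(332,198)],10).round(1),'side',onplane(cs,[g(694,280)],8).round(1))
print('red top',onplane(ct,[f(236,295)],75).round(1))
E
```

```text
rear L,R front R,L [[ 589.   37.   98.]
 [ 665. -150.   98.]
 [ 531. -204.   98.]
 [ 452.  -25.   98.]]
len 202.36070932537027 yaw 0.3885503766240582 144.92023649295734
side corners [[ 584.   32.   98.]
 [ 661. -149.   98.]
 [ 504. -215.   98.]
 [ 453.  -24.   98.]]
knob top [[ 455.  -125.2   91.5]] side [[ 457.3 -126.    91.5]]
candle top [[ 537.9 -133.4  172.5]] side [[ 535.1 -135.3  172.5]]
dish top [[ 524.1 -356.7   10. ]] side [[ 520.6 -360.6    8. ]]
red top [[ 380.6 -191.1   75. ]]
```

```bash
python3 -m jog '[[-34.2,-28,-3,0,0,0],[-34.2,-28,-3,0,0,0],[-34.2,-28,-3,0,0,0],[-34.2,-28,-3,0,0,0],[-34.2,-28,-3,0,0,0],[-34.2,-28,-3,0,0,0],[-34.2,-28,-3,0,0,0],[-34.2,-28,-3,0,0,0]]' 100
python3 -m jog '[[-34.2,-28,-3,0,0,0],[-34.2,-28,-3,0,0,0],[-34.2,-28,-3,0,0,0],[-34.2,-28,-3,0,0,0],[-34.2,-28,-3,0,0,0],[-34.2,-28,-3,0,0,0],[-34.2,-28,-3,0,0,0],[-34.2,-28,-3,0,0,0],[0,0,0,0,0,-0.148],[0,0,0,0,0,-0.148],[0,0,0,0,0,-0.148],[0,0,0,0,0,-0.148]]'
python3 -m jog '[[0,0,0,0,0,-0.148],[0,0,0,0,0,-0.03],[0,0,0,0,0,0],[0,0,0,0,0,0]]'
cat > b.py <<'E'
from h import *
import sys
n=sys.argv[1]; c,im=snap('wrist'); cv2.imwrite(f'pics/{n}.png',im[:,:,::-1]); print(np.array(bot.camera_model('wrist')['T_tool_cam']).round(2).tolist())
o=bot.get_obs(); print(o['time'],o['tool_pos'],o['tcp_rot'],o['joint_positions'])
for t in sys.argv[2:]:
    t,z=t.split(':')
    for r in bot.outline_of(t,'wrist'):
        ys,xs=np.where(r['mask']); print(t,round(r['p'],2),np.round(r['pixel']),xs.min(),xs.max(),ys.min(),ys.max(),im[r['mask']].mean(0).round(),onplane(c,r['pixel'],float(z))[0].round(1))
E
python3 b.py w1 candle:172.5 dish:5 lid_knob:91.5
```

```text
time: 1.7
tool_pos: [367.1, 174.7, 251.1]
tcp_rot: [3.141, 0.001, 2.757]
contact_force: [0.5, 0.3, -0.2]
grip_width: 91.6
finger_force: 0.0
time: 2.9
tool_pos: [536.0, -134.2, 274.5]
tcp_rot: [3.141, -0.0, -2.929]
contact_force: [0.1, 0.2, -0.1]
grip_width: 91.7
finger_force: 0.0
time: 3.3
tool_pos: [536.1, -134.0, 274.7]
tcp_rot: [3.142, 0.0, -2.759]
contact_force: [-0.4, 0.3, -1.3]
grip_width: 91.9
finger_force: 0.0
[[0.0, -0.96, -0.26, 71.07], [1.0, -0.0, 0.0, 0.66], [-0.0, -0.26, 0.96, -159.32], [0.0, 0.0, 0.0, 1.0]]
3.35 [ 536.0704756  -133.99570041  274.73631113] [ 3.14156521e+00  1.06448652e-04 -2.75868064e+00] [-3.83703616e-01  3.61604372e-01  1.36147937e+00  9.47063082e-05
  1.41845127e+00 -2.33742632e+00]
candle 0.94 [256. 184.] 233 282 155 213 [177. 161. 125.] [ 532.6 -135.8  172.5]
candle 0.76 [258.  20.] 241 282 0 46 [181.  66.  58.] [ 411.5 -182.3  172.5]
dish 0.85 [100.  84.] 61 140 44 124 [217. 198. 115.] [ 522.6 -361.2    5. ]
lid_knob 0.58 [295. 191.] 200 384 93 252 [119.  74.  47.] [542.5 -83.3  91.5]
```

View pics/w1.png

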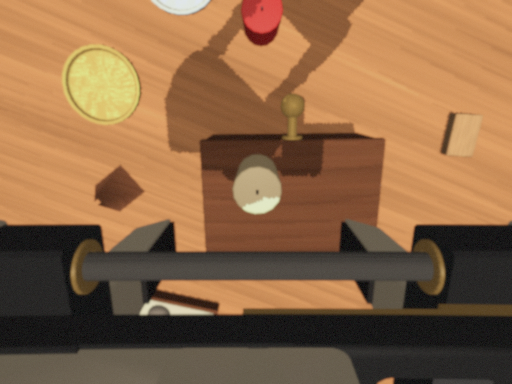

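Candidates for the candle: cream on the lid, wrist view (257,190); red one (261,12); cream in the dish, top view (106,214). The cream candle on the lid is the one meant. For the dish, the brass one at (101,84) fits, and the white one at (180,0) does not. The enlarged crop c1 already confirmed both. The knob is at (293,105).

```bash
python3 - <<'E'
from h import *
c=cam('wrist')
print('cap',onplane(c,[(257,192)],172.5).round(1),'wick tip',onplane(c,[(257,191)],180.5).round(1))
print('knob',onplane(c,[(293,105)],91.5).round(1))
e=onplane(c,[(202,140),(384,139)],97.5);print(e.round(1));v=e[1]-e[0];print('yaw',np.arctan2(-v[0],v[1]))
print('dish',onplane(c,[(101,84)],6).round(1))
yaw=bot.get_obs()['tcp_rot'][2]
X=np.array([np.cos(yaw),np.sin(yaw)]);Y=np.array([np.sin(yaw),-np.cos(yaw)])
for P in [(537,-134),(523,-359)]: d=np.array(P)-bot.get_obs()['tool_pos'][:2]; print(d@X,d@Y)
E
```

```text
cap [[ 538.6 -132.2  172.5]] wick tip [[ 535.7 -133.4  180.5]]
knob [[ 454.9 -124.1   91.5]]
[[ 526.1 -202.    97.5]
 [ 450.9  -18.5   97.5]]
yaw 0.38886404487305554
dish [[ 522.3 -360.1    6. ]]
-0.8463689889325332 -0.3517300283180282
96.46155162838605 -203.70405626318959
```

```bash
python3 -m jog '[[0,0,36,0,0,0],[-1,-1,36,0,0,0],[0,0,36,0,0,0],[0,0,25,0,0,0],[0,0,12,0,0,0],[0,0,0,0,0,0]]' 100
python3 -m jog '[[0,0,0,0,0,0],[0,0,0,0,0,0],[0,0,0,0,0,0],[0,0,0,0,0,0],[0,0,0,0,0,0],[0,0,0,0,0,0],[0,0,0,0,0,0],[0,0,0,0,0,0]]' 0
```

```text
time: 4.1
tool_pos: [536.7, -134.3, 128.5]
tcp_rot: [3.139, -0.002, -2.757]
contact_force: [0.4, -0.2, 0.6]
grip_width: 92.1
finger_force: 0.0
time: 4.9
tool_pos: [537.4, -134.5, 129.8]
tcp_rot: [3.142, 0.0, -2.756]
contact_force: [-0.2, -0.0, 1.4]
grip_width: 43.4
finger_force: 30.0
```

```bash
python3 -m jog '[[0,0,-15,0,0,0],[0,0,-30,0,0,0],[0,0,-25,0,0,0],[16.3,-33.9,0,0,0,0],[16.3,-33.9,0,0,0,0],[16.3,-33.9,0,0,0,0],[16.3,-33.9,0,0,0,0],[16.3,-33.9,0,0,0,0],[16.2,-33.7,0,0,0,0],[0,0,0,0,0,0],[0,0,0,0,0,0]]'
python3 b.py w2 dish:5 candle:100
```

```text
time: 6.0
tool_pos: [522.6, -360.0, 198.8]
tcp_rot: [3.14, -0.0, -2.758]
contact_force: [0.7, -0.1, -1.2]
grip_width: 43.4
finger_force: 30.0
[[0.0, -0.96, -0.26, 71.07], [1.0, -0.0, 0.0, 0.66], [-0.0, -0.26, 0.96, -159.32], [0.0, 0.0, 0.0, 1.0]]
6.05 [ 522.95194039 -359.0439623   199.07700847] [ 3.14001869e+00 -2.16619998e-04 -2.75676666e+00] [-7.22646730e-01  5.66311867e-01  1.23755433e+00  5.23637363e-04
  1.33923133e+00 -2.67838944e+00]
dish 0.76 [261. 162.] 215 300 128 200 [190. 165.  92.] [ 513.9 -357.4    5. ]
dish 0.71 [361.  42.] 316 412 0 94 [185. 173. 153.] [ 356.3 -307.6    5. ]
candle 0.86 [258. 241.] 209 307 188 307 [148. 130.  97.] [ 567.4 -340.   100. ]
candle 0.73 [472. 107.] 425 511 81 131 [154.  45.  40.] [ 393.  -223.8  100. ]
```

View pics/w2.png

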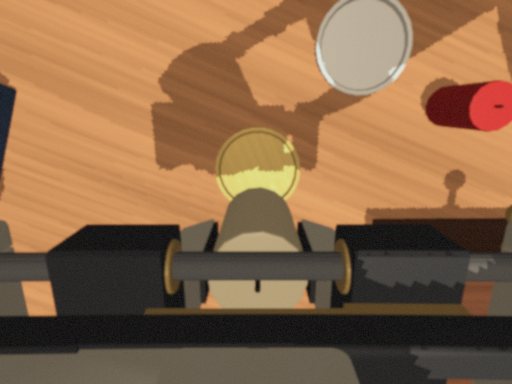

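```bash
python3 -m jog '[[0,0,40,0,0,0],[0,0,40,0,0,0],[0,0,40,0,0,0],[0,0,25,0,0,0],[0,0,11,0,0,0],[0,0,3,0,0,0],[0,0,0,0,0,0],[0,0,0,0,0,0]]'
python3 -m jog '[[0,0,1,0,0,0],[0,0,1,0,0,0],[0,0,0.7,0,0,0],[0,0,0,0,0,0],[0,0,0,0,0,0]]'
```

```text
time: 6.95
tool_pos: [524.2, -360.1, 42.6]
tcp_rot: [-3.139, 0.001, -2.756]
contact_force: [0.5, 0.3, -1.1]
grip_width: 43.7
finger_force: 30.0
time: 7.45
tool_pos: [523.2, -359.6, 38.0]
tcp_rot: [3.141, 0.0, -2.756]
contact_force: [0.1, -0.8, -1.5]
grip_width: 43.5
finger_force: 30.0
```

```bash
python3 -m jog '[[0,0,0.8,0,0,0],[0,0,0,0,0,0],[0,0,0,0,0,0]]'
python3 -m jog '[[0,0,0.7,0,0,0],[0,0,0,0,0,0],[0,0,0,0,0,0]]'
```

```text
time: 7.75
tool_pos: [523.2, -359.6, 37.1]
tcp_rot: [3.142, 0.0, -2.756]
contact_force: [-0.6, -0.5, -1.8]
grip_width: 43.5
finger_force: 30.0
time: 8.05
tool_pos: [523.3, -359.5, 37.0]
tcp_rot: [-3.141, 0.0, -2.756]
contact_force: [-1.6, 2.4, 5.2]
grip_width: 43.6
finger_force: 30.0
```

```bash
python3 -m jog '[[0,0,0,0,0,0],[0,0,0,0,0,0],[0,0,0,0,0,0],[0,0,0,0,0,0],[0,0,0,0,0,0],[0,0,0,0,0,0]]' 100
python3 -m jog '[[0,0,-15,0,0,0],[0,0,-35,0,0,0],[0,0,-40,0,0,0],[0,0,-40,0,0,0],[0,0,-40,0,0,0],[0,0,0,0,0,0],[0,0,0,0,0,0]]'
python3 b.py w3 dish:5 candle:79
python3 - <<'E'
from h import *
o=bot.get_obs(); yaw=o['tcp_rot'][2]
X=np.array([np.cos(yaw),np.sin(yaw)]);Y=np.array([np.sin(yaw),-np.cos(yaw)])
d=np.array([455.5,-125.5])-o['tool_pos'][:2]; print(d@X,d@Y)
E
```

```text
time: 8.65
tool_pos: [523.2, -359.6, 36.4]
tcp_rot: [3.141, 0.0, -2.756]
contact_force: [-0.4, 0.5, 0.0]
grip_width: 87.1
finger_force: 0.0
time: 9.35
tool_pos: [523.5, -359.8, 208.6]
tcp_rot: [-3.139, 0.002, -2.756]
contact_force: [-0.6, -0.0, -0.1]
grip_width: 91.5
finger_force: 0.0
[[0.0, -0.96, -0.26, 71.07], [1.0, -0.0, 0.0, 0.66], [-0.0, -0.26, 0.96, -159.32], [0.0, 0.0, 0.0, 1.0]]
9.4 [ 522.92026305 -359.35342758  206.79611446] [ 3.14157523e+00  1.26025627e-04 -2.75641103e+00] [-7.22852004e-01  5.60388295e-01  1.22646907e+00  1.23417386e-04
  1.35469462e+00 -2.67885642e+00]
dish 0.94 [360.  43.] 317 409 0 93 [168. 156. 137.] [ 356.5 -307.9    5. ]
dish 0.64 [259. 147.] 216 300 126 207 [167. 140.  76.] [ 500.5 -366.3    5. ]
dish 0.23 [257. 178.] 236 280 150 203 [168. 155. 119.] [ 537.1 -354.4    5. ]
candle 0.94 [256. 180.] 236 280 150 203 [168. 155. 119.] [ 522.8 -360.6   79. ]
candle 0.64 [468. 108.] 422 511 80 129 [144.  40.  35.] [ 389.1 -208.7   79. ]
-25.582994018478438 241.65699299662973
```

View pics/w3.png

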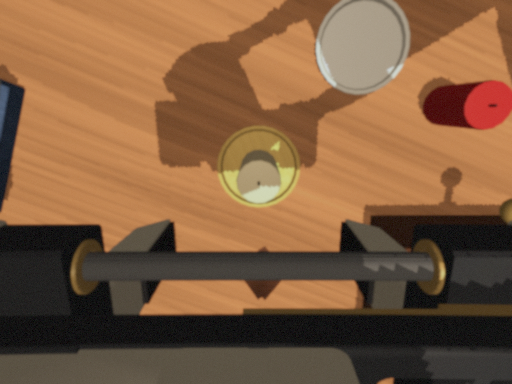

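```bash
python3 -m jog '[[-4.3,40.3,0,0,0,0],[-4.3,40.3,0,0,0,0],[-4.3,40.3,0,0,0,0],[-4.3,40.3,0,0,0,0],[-4.3,40.3,0,0,0,0],[-4.1,40.2,0,0,0,0],[0,0,0,0,0,0],[0,0,0,0,0,0],[0,0,0,0,0,0]]' 65
python3 b.py w4 lid_knob:91.5
```

```text
time: 10.4
tool_pos: [456.4, -126.8, 206.1]
tcp_rot: [3.141, -0.0, -2.757]
contact_force: [0.2, 0.3, 0.8]
grip_width: 59.7
finger_force: 0.0
[[0.0, -0.96, -0.26, 71.07], [1.0, -0.0, 0.0, 0.66], [-0.0, -0.26, 0.96, -159.32], [0.0, 0.0, 0.0, 1.0]]
10.45 [ 456.38961893 -126.98613655  206.0612334 ] [ 3.14134156e+00 -4.33010827e-04 -2.75741143e+00] [-4.33260334e-01  2.67961476e-01  1.69153086e+00 -1.55652248e-04
  1.18257969e+00 -2.38817888e+00]
```

View pics/w4.png

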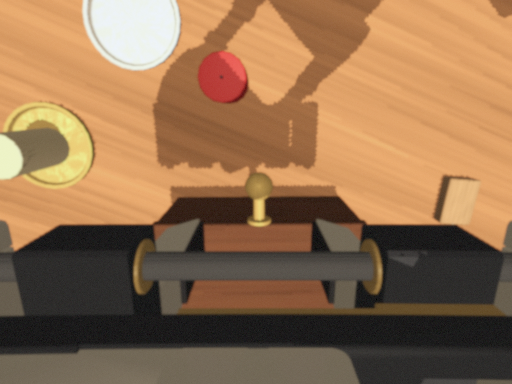

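```bash
python3 - <<'E'
from h import *
o=bot.get_obs(); c=cam('wrist',o); k=onplane(c,[(259,186)],91.5)[0]; print(o['tool_pos'],k.round(1))
yaw=o['tcp_rot'][2]
X=np.array([np.cos(yaw),np.sin(yaw)]);Y=np.array([np.sin(yaw),-np.cos(yaw)])
d=k[:2]-o['tool_pos'][:2]; print(d@X,d@Y)
a=.388; h=k+187*np.array([np.cos(a),np.sin(a),0])-[0,0,6]; print('hinge',h)
E
```

```text
[ 456.34858881 -127.03949798  206.05781728] [ 456.  -124.3   91.5]
-0.6897534060396803 2.6298831406929097
hinge [629.10309923 -53.59351057  85.5       ]
```

```bash
python3 -m jog '[[0,1,30,0,0,0],[0,1,40,0,0,0],[0,0,35,0,0,0],[0,0,20,0,0,0],[0,0,8.5,0,0,0],[0,0,0,0,0,0],[0,0,0,0,0,0]]'
python3 -m jog '[[0,0,0,0,0,0],[0,0,0,0,0,0],[0,0,0,0,0,0],[0,0,0,0,0,0],[0,0,0,0,0,0],[0,0,0,0,0,0],[0,0,0,0,0,0]]' 0
```

```text
time: 11.2
tool_pos: [456.1, -124.8, 73.7]
tcp_rot: [-3.141, 0.001, -2.757]
contact_force: [0.3, -0.1, 0.8]
grip_width: 59.8
finger_force: 0.0
time: 11.9
tool_pos: [456.2, -125.6, 73.5]
tcp_rot: [-3.138, 0.001, -2.756]
contact_force: [-0.1, -5.5, -0.8]
grip_width: 24.0
finger_force: 30.0
```

```bash
python3 - <<'E'
from h import *
c,im=snap('wrist'); c2,im2=snap('side')
a=cv2.resize(im[100:300,160:360],(400,400),interpolation=2); print(proj(c2,[[456,-125,91.5]]))
b=cv2.resize(im2[150:290,190:330],(400,400),interpolation=2)
cv2.imwrite('pics/k.png',np.hstack([a,b])[:,:,::-1])
E
```

```text
[[265.54816575 242.03464273]]
```

View pics/k.png

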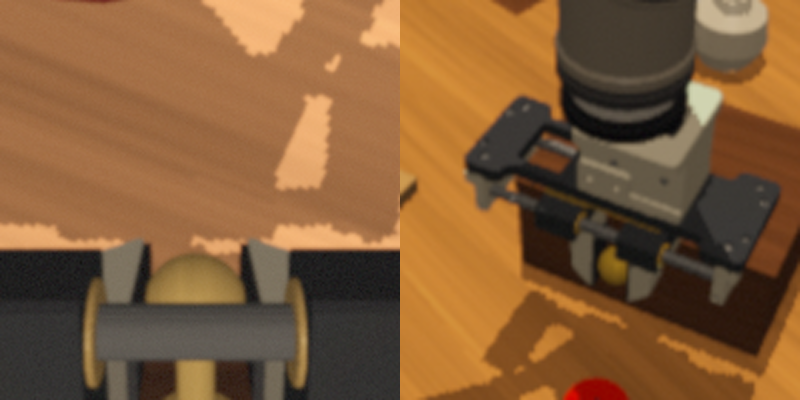

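```bash
python3 -m jog '[[-1.3,0,-10.8,0,0,0],[-1.3,0,-10.8,0,0,0],[-1.3,0,-10.8,0,0,0],[-3.15,0,-10.4,0,0,0],[-3.15,0,-10.4,0,0,0],[-3.15,0,-10.4,0,0,0],[0,0,0,0,0,0],[0,0,0,0,0,0]]'
python3 -c "
from h import *
o=bot.get_obs();c,im=snap('side');cv2.imwrite('pics/s2.png',im[:,:,::-1]);print(o['tool_pos'],o['contact_force'],o['grip_width'])
for r in bot.outline_of('lid','side'): print(r['p'],r['pixel'])
"
```

```text
time: 12.8
tool_pos: [468.6, -120.4, 136.8]
tcp_rot: [-3.138, 0.001, -2.756]
contact_force: [2.5, -6.2, -2.2]
grip_width: 24.5
finger_force: 30.0
[ 468.59065451 -120.42279467  136.8296078 ] [ 2.54373842 -6.23673755 -2.20995319] 24.52988726296149
0.71 [317.3, 207.1]
0.59 [309.3, 161.8]
0.28 [368.5, 332.1]
```

```bash
python3 -m jog '[[-4.9,0,-9.7,0,0,0],[-4.9,0,-9.7,0,0,0],[-4.9,0,-9.7,0,0,0],[-6.5,0,-8.7,0,0,0],[-6.5,0,-8.7,0,0,0],[-6.5,0,-8.7,0,0,0],[0,0,0,0,0,0],[0,0,0,0,0,0]]'
python3 -m jog '[[-7.9,0,-7.45,0,0,0],[-7.9,0,-7.45,0,0,0],[-7.9,0,-7.45,0,0,0],[-9.1,0,-5.95,0,0,0],[-9.1,0,-5.95,0,0,0],[-9.1,0,-5.95,0,0,0],[0,0,0,0,0,0],[0,0,0,0,0,0],[0,0,0,0,0,0]]'
python3 b.py w5 lid_knob:250 lid:200
python3 - <<'E'
from h import *
im=cv2.imread('pics/w5.png'); c,s=snap('side'); c3,t=snap('top')
print(proj(c,[[544.5,-88,250.5]]),proj(c3,[[544.5,-88,250.5]]))
a=cv2.resize(s[60:300,170:410],(400,400),interpolation=2)[:,:,::-1]; b=cv2.resize(im[84:384,106:406],(400,400),interpolation=2)
cv2.imwrite('pics/e.png',np.hstack([a,b]))
E
```

```text
time: 13.7
tool_pos: [499.8, -107.5, 191.4]
tcp_rot: [-3.139, -0.0, -2.756]
contact_force: [3.0, -8.0, -3.0]
grip_width: 23.9
finger_force: 30.0
time: 14.6
tool_pos: [546.1, -88.4, 231.4]
tcp_rot: [-3.14, -0.002, -2.757]
contact_force: [1.2, -6.8, -0.2]
grip_width: 24.3
finger_force: 30.0
[[0.0, -0.96, -0.26, 71.07], [1.0, -0.0, 0.0, 0.65], [-0.0, -0.26, 0.96, -159.32], [0.0, 0.0, 0.0, 1.0]]
14.65 [546.12688826 -88.39108597 231.3575959 ] [-3.14011701e+00 -1.55684118e-03 -2.75670168e+00] [-2.97764566e-01  3.90782953e-01  1.43712783e+00 -2.19922904e-03
  1.31395950e+00 -2.25289407e+00]
lid_knob 0.74 [256. 238.] 233 281 221 250 [151. 119.  65.] [539.4 -90.8 250. ]
lid 0.78 [257. 242.] 232 283 222 252 [148. 117.  64.] [562.9 -81.2 200. ]
[[290.3691548  149.78924545]] [[294.0445361  185.09977676]]
```

View pics/e.png

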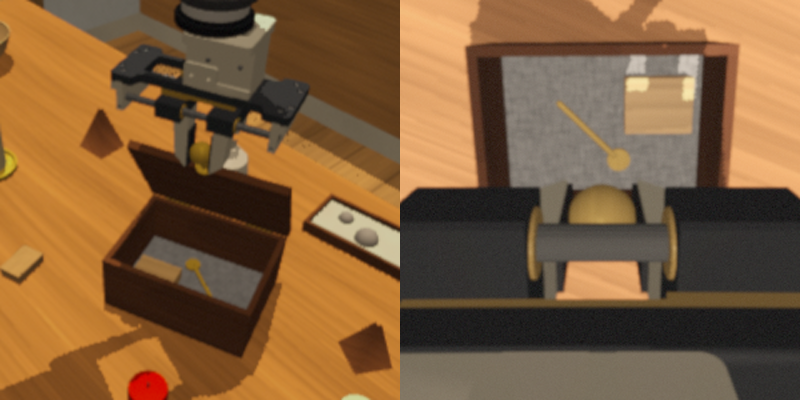

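```bash
python3 - <<'E'
from h import *
s=cam('side');w=cam('wrist');a=.387;cx=np.array([np.cos(a),np.sin(a),0]);cy=np.array([-np.sin(a),np.cos(a),0]);H=np.array([628.5,-54.5,85.5])
def P(t,x,y,z):
    t=np.radians(t); return H+cx*(x*np.cos(t)+z*np.sin(t))+cy*y+np.array([0,0,-x*np.sin(t)+z*np.cos(t)])
f=lambda p:((p[:,0]-170)/.6,(p[:,1]-60)/.6)
for t in (56,58,60,62,64):
    p=proj(s,[P(t,-152,102,0),P(t,-152,102,12),P(t,-152,-102,0),P(t,-152,-102,12),P(t,-187,0,6)]); print(t,((p-[170,60])/.6).round(1).tolist(),proj(w,[P(t,-187,0,6)]).round(1))
im=bot.capture('side')[130:210,230:360]; cv2.imwrite('pics/f.png',cv2.resize(im,(780,480),interpolation=2)[:,:,::-1])
E
```

```text
56 [[122.4, 151.2], [126.3, 142.4], [286.4, 201.9], [290.1, 192.1], [197.5, 159.1]] [[256.2 227.4]]
58 [[124.1, 147.3], [128.1, 138.7], [288.0, 197.6], [291.7, 187.9], [199.7, 153.9]] [[256.2 240.2]]
60 [[125.9, 143.5], [129.9, 135.1], [289.7, 193.3], [293.3, 183.8], [201.9, 148.9]] [[256.2 253.3]]
62 [[127.7, 139.8], [131.7, 131.6], [291.3, 189.1], [294.9, 179.8], [204.2, 143.9]] [[256.2 266.7]]
64 [[129.5, 136.2], [133.6, 128.2], [292.9, 185.0], [296.5, 176.0], [206.4, 139.2]] [[256.2 280.3]]
```

View pics/f.png

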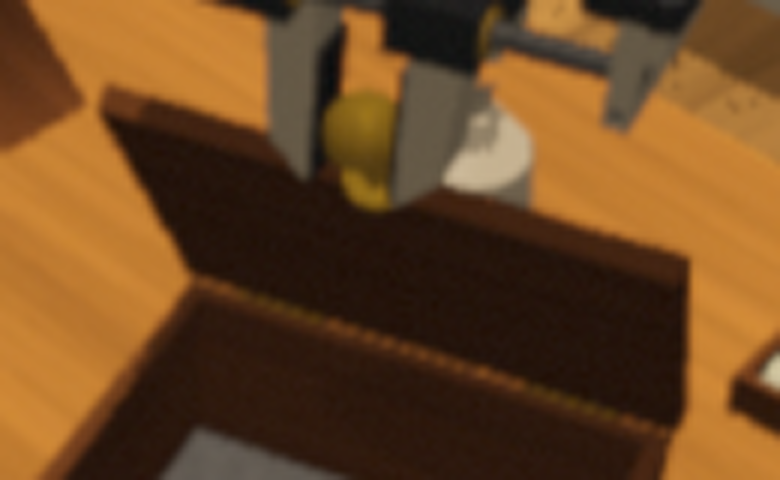

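```bash
python3 -m jog '[[-1.5,0,-0.8,0,0,0],[-1.5,0,-0.8,0,0,0],[0,0,0,0,0,0],[0,0,0,0,0,0],[0,0,0,0,0,0],[0,0,0,0,0,0],[0,0,0,0,0,0],[0,0,0,0,0,0]]'
python3 - <<'E'
from h import *
s=cam('side');H=np.array([628.5,-54.5,85.5]);a=.387;cy=np.array([-np.sin(a),np.cos(a),0])
print((proj(s,[H+100*cy,H-100*cy])).round(1), 'seen (262,176.3) (340.8,202)')
for n in ['top']:
    c,im=snap(n)
    for t in ['candle','dish']:
        for r in bot.outline_of(t,n): print(t,round(r['p'],2),r['pixel'],im[r['mask']].mean(0).round())
    print(proj(c,[523,-359.5,79]))
E
```

```text
time: 15.7
tool_pos: [548.8, -87.3, 232.9]
tcp_rot: [-3.14, -0.002, -2.757]
contact_force: [0.6, -6.7, 1.6]
grip_width: 24.2
finger_force: 30.0
[[261.7 175.7]
 [342.2 202.2]] seen (262,176.3) (340.8,202)
candle 0.95 [105.4, 217.4] [150. 142. 109.]
candle 0.78 [398.0, 199.4] [154. 152. 111.]
candle 0.65 [230.1, 104.8] [151. 126. 101.]
dish 0.94 [373.3, 265.7] [190. 192. 190.]
dish 0.92 [383.9, 203.1] [178. 156.  79.]
[[398.51745141 197.87539116]]
```

```bash
python3 -c "
from plant import bot
print(bot.close_job())"
```

```text
the job is handed in; nothing more can be done
None
```

The cream candle is standing upright in the brass dish, set down and released, and the gripper is holding the lid at about 60 degrees (camera and arm readings put it between 59 and 60.5); the job is handed in, with no verdict shown.

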